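Fold up the transport tray and pack the small painting

TASK

Fold the three flat walls of the tray (back, left and right) fully upright, leaving the tray sitting on its wooden block. Then set the small painting down flat, face up, on the tray's floor well inside the walls, without dropping it. Leave the other things on the table where they are.

Things in the scene. Friction and masses are not known exactly. Their poses are not given: they have to be found in the camera images.
- tray: Fold-up tray lying loose on the wooden block (about 0.8 kg, slides if pushed hard): steel floor plate 150 x 150 x 4 mm, four plywood walls 138 wide, 65 high, 5 thick. Origin: centre of the plate's underside, z up. The front wall (-x) is rigid and upright; back (+x), left (+y), right (-y) walls are hinged at the plate's edges and lie out flat beyond the block, free underneath.
- canvas: Small finished painting on a cradled wooden panel, 100 (its x) x 60 (its y) x 28 mm, painted face up, lying on the table; about 0.14 kg. Origin: centre of the underside, z up.
- block_top (a point): Centre of the top face of the fixed wooden block under the tray: 110 x 110 mm, 70 high (the tray overhangs it by about 20 mm all round).
- back_wall (a joint): Angle of the back wall (tray's +x side), rad: 0 = lying out flat and level, negative = drooping, 1.571 = upright, where the hinge has its stop. The hinge is stiff (about 0.05 N m of friction) and the wall stays where it is left.
- back_edge (a point): Middle of the free edge of the back wall: 65 mm from the hinge line, at the middle of the 5 mm thickness. x points from the hinge to the free edge, y along the edge, z out of the face that will be the inside.
- back_hinge (a point): Middle of the hinge line of the back wall, on the upper edge of the tray's floor plate (75 mm from the tray's centre, 74 mm above the table); same axes as the edge's point. The wall's 5 mm thickness lies on the -z side of this line.
- left_wall (a joint): Angle of the left wall (tray's +y side), rad: 0 = lying out flat and level, negative = drooping, 1.571 = upright, where the hinge has its stop. The hinge is stiff (about 0.05 N m of friction) and the wall stays where it is left.
- left_edge (a point): Middle of the free edge of the left wall: 65 mm from the hinge line, at the middle of the 5 mm thickness. x points from the hinge to the free edge, y along the edge, z out of the face that will be the inside.
- left_hinge (a point): Middle of the hinge line of the left wall, on the upper edge of the tray's floor plate (75 mm from the tray's centre, 74 mm above the table); same axes as the edge's point. The wall's 5 mm thickness lies on the -z side of this line.
- right_wall (a joint): Angle of the right wall (tray's -y side), rad: 0 = lying out flat and level, negative = drooping, 1.571 = upright, where the hinge has its stop. The hinge is stiff (about 0.05 N m of friction) and the wall stays where it is left.
- right_edge (a point): Middle of the free edge of the right wall: 65 mm from the hinge line, at the middle of the 5 mm thickness. x points from the hinge to the free edge, y along the edge, z out of the face that will be the inside.
- right_hinge (a point): Middle of the hinge line of the right wall, on the upper edge of the tray's floor plate (75 mm from the tray's centre, 74 mm above the table); same axes as the edge's point. The wall's 5 mm thickness lies on the -z side of this line.
- sponge: Bystander, loose: yellow sponge, a rounded block of 85 x 55 x 32 mm. Origin: centre of the underside.
- mug: Bystander, loose: white mug with a handle, radius 38 mm, 88 mm high. Origin: centre of the underside.
- brush_jar: Bystander, loose: glass jar of brushes, radius 34 mm, jar 95 mm high, brushes up to 200 mm. Origin: centre of the underside.
- plate: Bystander, loose: white plate, radius 85 mm, 16 mm high. Origin: centre of the underside.
- knife: Bystander, loose: palette knife lying flat, about 200 mm long. Origin: centre of the underside.
- tube: Bystander, loose: fat metal paint tube, lying, about 115 x 38 x 20 mm. Origin: centre of the underside.
- tin: Bystander, loose: small tin can, radius 30 mm, 60 mm high. Origin: centre of the underside.

How it is judged:
On the way, in this order (a step that is already met when the one before it is completed fails the run):
1. the back, left and right walls are all upright (within about 8 degrees) (value of joint each of back_wall, left_wall, right_wall above 1.43 rad), for 0.2 s.
2. the painting lies flat on the floor of the tray (x of canvas in the frame of tray between -0.05 and 0.05 m and y of canvas in the frame of tray between -0.05 and 0.05 m and z of canvas in the frame of tray below 0.012 m and angle between canvas's own z axis and vertical below 0.12 rad), for 0.2 s.
At the end, for the whole second after the job is handed in: The three walls are within 8 degrees of upright (joints above 1.43); the tray sits level and still on its block, centres within 30 mm; the painting lies at rest, flat and face up on the tray floor, its centre within 50 mm of the tray centre along both tray axes (all of step 1 and all of step 2 and linear speed of each of canvas, tray below 0.02 m/s and horizontal distance between tray and block_top below 0.03 m and angle between tray's own z axis and vertical below 0.06 rad and height (world z) of tray above 0.066 m); the robot touches nothing.
It fails at once if the painting is dropped (moves faster than 0.5 m/s while the fingers do not hold it) (contact force between the fingers and canvas below 0.1 N and linear speed of canvas above 0.5 m/s).
It fails at once if a bystander is moved by more than 40 mm (distance of any of sponge, mug, brush_jar, plate, knife, tube, tin from where it was at the start of the episode above 0.04 m).
It also fails if it takes over 72 s, if anything falls off the work surface, if the arm or the gripper's body presses on something with over 40 N, if the wrist force passes 120 N, or if a joint passes its speed limit or range.

ROBOT

A 6-joint arm with a two-finger parallel gripper is mounted at the origin on the work surface. World frame = base frame: x ahead of the robot, y to its left, z up, the work surface at z = 0. Lengths are in m, angles in rad, forces in N, time in s.
With the tool pointing down it reaches from about 0.35 to 0.775 m from the base axis. Payload 7.3 kg.
Tool frame: the origin (TCP) lies at the centre of the arm's flange, where the gripper is bolted on; the fingertips stand 178 mm ahead of it and the grasp point (between the pads) lies 159 mm ahead of it; z points along the fingers, y is the line along which they close (so a half turn about z gives the same grasp; the last joint's range is limited). The gripper opens to 92 mm and grips with 3 to 60 N. Pads are 19 mm wide; open, the fingers measure 130 mm over their backs; the gripper's body (75 mm by 190 mm) begins 47 mm behind the grasp point.
Start: joints at [-1.477, 0.342, 1.524, -0, 1.275, -0.146], TCP at [0.125, -0.51, 0.405] pointing down, gripper open.
Joint ranges: [-2.53, 2.53], [-0.77, 2.02], [0.04, 2.7], [-1, 4.14], [0.28, 2.66], [-3.11, 3.11]. Speed limits (rad/s): [2.57, 2.57, 3.14, 3.14, 3.14, 3.14].

INTERFACE

Orientations are given as [roll, pitch, yaw] about the fixed x, y, z axes, in that order (R = Rz(yaw) Ry(pitch) Rx(roll)).
In Python, from cell import telemetry, vision, ticket gives the robot as it stands.
- The arm moves only by the shell command python3 -m crank 'ROWS' [FORCE]. ROWS is JSON, a list of rows, each a list of 5 numbers: the gripper command: -1 is shut, 1 is fully open, values between are in proportion, then the shift along the tool's x, y, z in mm, then the turn about the tool's z in rad. In form: [[fingers, dx, dy, dz, roll], ...]. A call has 1 to 12 rows; each row is the pose to reach, as a shift and turn from the pose commanded when the call began, along the tool's axes at that moment; what a row does not reach only later rows make up. A row lasts 1/12 s, in which the tool goes at most 41.7 mm and 7.16 degrees, less where a joint would pass 70% of its speed; a pose out of reach is approached as far as the arm can. A call with a gripper value outside its range is refused whole. The fingers move at their own pace and stop on an object; FORCE is the grip in N (left out, the last holds). Time passes only in rows, so rows that repeat a pose let the fingers close. It gives the time, the measured TCP pose, the force, the opening and the grip force at its end, in the units of the state.
- telemetry.observe(): the state, without advancing time (a new reading comes with each control period).
- vision.read_camera(name): name is "scene" or "top"; returns (picture, depth): 480x640x3 uint8, red, green, blue; 480x640 float32, m along the optical axis (not along the pixel's ray), 0 where there is no reading.
- vision.get_calibration(name): a dict with "camera_matrix" (3x3 intrinsics, pixels), "dist" ([k1, k2, p1, p2, k3] as OpenCV has them; the pictures are not rectified), "rvec" (rotation vector, rad) and "tvec" (3), from world to camera coordinates, as OpenCV has them. Camera axes: x right, y down, z forward; pixel columns grow to the right and rows downward; lengths in m; the calibration is good to about 2 mm. A picture is of the moment at which its call begins. get_calibration takes no time and is no camera call.
- ticket.hand_in(): hands the job in; it is judged then, once.
The state is a dict: "time": time; "qpos": joint angles; "qvel": joint speeds; "joint_efforts": joint torques, N m; "tool_pos": TCP position; "tool_rot": TCP orientation; "contact_force": force on the tool from outside, world axes, zero at the start; "torque": the same for the moment, N m; "opening": finger opening in m; "grip_force": force on a finger pad.
Only numpy, scipy, OpenCV 4.12 (cv2) and the standard library are available. Lean on these libraries where they do the work, as an engineer would, in place of code of your own. Each camera call takes 0.05 s, during which the arm holds its last target. There are 200 camera calls.

## Working session

There is one attempt and no reset: what is moved stays moved. The work goes in short steps, Python scripts to look and compute and a shell command to move; the robot and the scene stay as the last step left them, time stands still between calls to the robot, and variables do not carry over. Pictures are saved under pics/ and viewed, at most 10 in all, crops included, and the job is handed in when it is done.

```bash
ls; mkdir -p pics; python3 - <<'E'
from cell import telemetry, vision
import cv2,numpy as np
print(telemetry.observe())
for n in("scene","top"):
    p,d=vision.read_camera(n); np.savez(f"/tmp/{n}.npz",p=p,d=d)
    cv2.imwrite(f"pics/{n}0.png",p[:,:,::-1]); c=vision.get_calibration(n);print(n,c)
E
```

```text
pics
{'time': 0.0, 'qpos': array([-1.47697871e+00,  3.42722896e-01,  1.52500745e+00,  4.79841619e-05,
        1.27535746e+00, -1.46008513e-01]), 'qvel': array([ 7.54232679e-04, -8.45188500e-04,  2.98761514e-05, -2.59298269e-04,
        1.44302515e-03,  1.31137431e-04]), 'joint_efforts': array([ 2.40490772e-03, -4.31228650e+01, -2.44224858e+01,  7.18606822e-02,
        5.59013046e-02, -1.27049298e-04]), 'tool_pos': array([ 0.12471689, -0.50984168,  0.404048  ]), 'tool_rot': array([-3.14012009e+00, -2.62926124e-04,  2.39811930e-01]), 'contact_force': array([ 0.40024663, -0.43129077,  0.11547782]), 'torque': array([ 0.02821981, -0.00934575, -0.04566985]), 'grip_force': 0.0, 'opening': 0.09211981373709602}
scene {'camera_matrix': array([[479.94239823,   0.        , 322.54418263],
       [  0.        , 479.94239823, 243.35000527],
       [  0.        ,   0.        ,   1.        ]]), 'dist': array([-0.11259765,  0.        ,  0.        ,  0.        ,  0.        ]), 'rvec': array([ 0.76752179,  2.49560997, -1.22217238]), 'tvec': array([ 0.45738771, -0.13693056,  1.31678763])}
top {'camera_matrix': array([[554.72392955,   0.        , 315.07877671],
       [  0.        , 554.72392955, 242.62388481],
       [  0.        ,   0.        ,   1.        ]]), 'dist': array([-0.08485373,  0.        ,  0.        ,  0.        ,  0.        ]), 'rvec': array([ 2.1348501, -2.1823356,  0.116281 ]), 'tvec': array([0.01741934, 0.53168585, 1.46087394])}
```

View pics/top0.png

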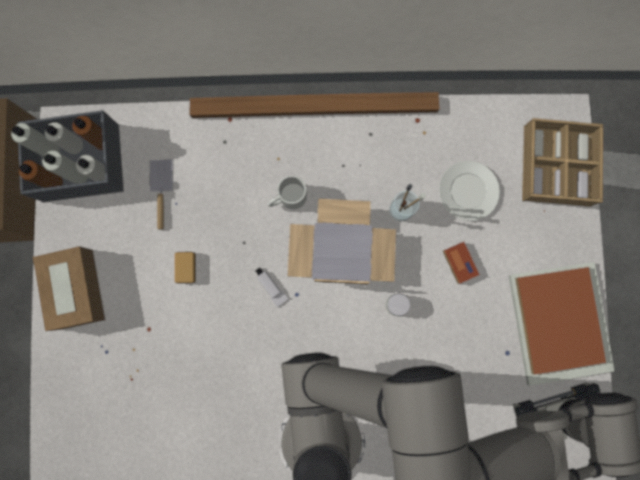

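View pics/scene0.png

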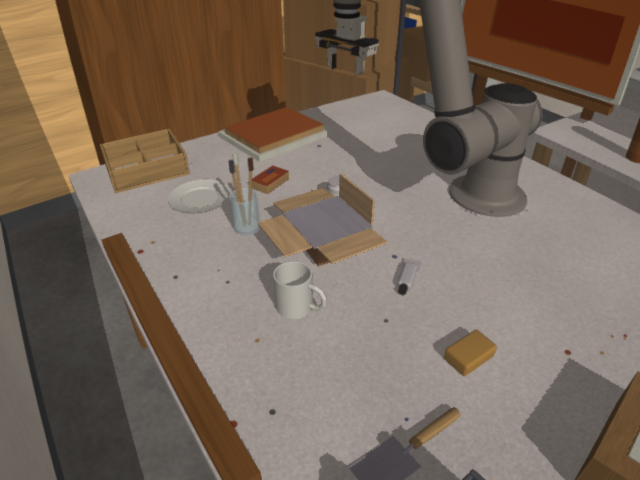

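The top view (x up, y left in the picture) shows the tray plate at about (342,250). The flat walls are at (343,210) back, (301,250) left and (383,255) right, and the front wall is at (342,282). The canvas is the red box at (462,262). Tin (398,304), jar (405,207), mug (292,192) and tube (272,288) surround the tray. The scene view confirms this, with the walls roughly level.

```bash
cat > h.py <<'E'
import numpy as np,cv2
from cell import telemetry,vision
def cal(n):
    c=vision.get_calibration(n);R=cv2.Rodrigues(c["rvec"])[0];return c["camera_matrix"],c["dist"],R,c["tvec"]
def ray(n,uv):
    K,D,R,t=cal(n);q=cv2.undistortPoints(np.float64(uv).reshape(-1,1,2),K,D)[:,0]
    return -R.T@t,np.c_[q,np.ones(len(q))]@R
def onz(n,uv,z):
    o,d=ray(n,uv);return o+d*((z-o[2])/d[:,2])[:,None]
def withd(n,uv,dep):   # uv int pixels
    uv=np.asarray(uv);o,d=ray(n,uv);return o+d*dep[uv[:,1],uv[:,0]][:,None]
def px(n,P):
    c=vision.get_calibration(n);return cv2.projectPoints(np.float64(P).reshape(-1,1,3),c["rvec"],c["tvec"],c["camera_matrix"],c["dist"])[0][:,0]
def rect(n,mask,z):
    cs=cv2.findContours(mask,cv2.RETR_EXTERNAL,cv2.CHAIN_APPROX_NONE)[0];c=max(cs,key=cv2.contourArea)
    P=onz(n,c[:,0],z)[:,:2];return cv2.minAreaRect((P*1000).astype(np.float32)),cv2.contourArea(c)
E
python3 - <<'E'
from h import *
f=np.load("/tmp/top.npz");p,d=f["p"],f["d"]
hsv=cv2.cvtColor(p,cv2.COLOR_RGB2HSV)
for u,v in[(342,250),(343,210),(301,250),(383,255),(462,262),(452,250),(500,400)]:print((u,v),p[v,u],hsv[v,u],withd("top",[(u,v)],d)[0].round(3))
roi=np.zeros(p.shape[:2],np.uint8);roi[190:295,280:400]=255
def m(lo,hi,r=roi):return cv2.bitwise_and(cv2.inRange(hsv,lo,hi),r)
pl=m((110,10,60),(140,80,190));print("plate",rect("top",cv2.morphologyEx(pl,cv2.MORPH_OPEN,np.ones((3,3))),.074))
wd=m((8,50,80),(25,180,255))
cs=cv2.findContours(wd,cv2.RETR_EXTERNAL,cv2.CHAIN_APPROX_NONE)[0]
for c in cs:
    if cv2.contourArea(c)>60:
        P=onz("top",c[:,0],.074)[:,:2]*1000;print("wood",cv2.minAreaRect(P.astype(np.float32)))
r2=np.zeros_like(roi);r2[230:295,435:490]=255
rd=cv2.inRange(hsv,(0,110,60),(12,255,255))|cv2.inRange(hsv,(165,110,60),(180,255,255))
print("canvas",rect("top",cv2.morphologyEx(rd&r2,cv2.MORPH_CLOSE,np.ones((9,9))),.028))
# heights around tray from depth (top)
for nm,us in(("row250",[(u,250) for u in range(280,402,6)]),("col343",[(343,v) for v in range(192,296,6)])):
    print(nm,[tuple((q*1000).round().astype(int)) for q in withd("top",us,d)])
for nm,uv,z in(("jar",(404,207),.095),("brush",(414,203),.2),("brush2",(408,187),.2),("mug",(292,190),.088),("tin",(399,304),.06)):print(nm,withd("top",[uv],d)[0].round(3))
E
```

```text
(342, 250) [137 137 142] [120   9 142] [ 0.361 -0.003  1.512]
(343, 210) [168 146 115] [ 18  80 168] [ 0.611 -0.07   0.077]
(301, 250) [170 147 117] [ 17  80 170] [0.508 0.042 0.076]
(383, 255) [163 142 113] [ 17  78 163] [ 0.491 -0.172  0.065]
(462, 262) [136  82  54] [ 10 154 136] [ 0.471 -0.389  0.027]
(452, 250) [128  73  52] [  8 151 128] [ 0.504 -0.364  0.026]
(500, 400) [124 123 120] [ 23   8 124] [ 0.098 -0.483  0.   ]
plate (((487.5061340332031, -62.087425231933594), (141.22499084472656, 107.06907653808594), 86.80965423583984), 1027.5)
wood ((424.6684265136719, -60.80461120605469), (137.4525604248047, 6.533088207244873), 86.37641906738281)
wood ((492.5029602050781, -170.5851593017578), (61.82752227783203, 137.7129669189453), 85.9711685180664)
wood ((508.1239013671875, 43.77465057373047), (62.103485107421875, 135.9596710205078), 85.82301330566406)
wood ((608.2643432617188, -71.4865493774414), (137.88177490234375, 63.47159957885742), 85.80784606933594)
canvas (((469.9720153808594, -386.2469482421875), (94.55186462402344, 58.65460968017578), 22.372859954833984), 703.0)
row250 [
[... 1238 characters left out ...]
nt64(68)), (np.int64(564), np.int64(-69), np.int64(73)), (np.int64(548), np.int64(-68), np.int64(76)), (np.int64(532), np.int64(-68), np.int64(72)), (np.int64(517), np.int64(-67), np.int64(72)), (np.int64(501), np.int64(-67), np.int64(66)), (np.int64(484), np.int64(-66), np.int64(80)), (np.int64(470), np.int64(-66), np.int64(71)), (np.int64(454), np.int64(-65), np.int64(75)), (np.int64(438), np.int64(-65), np.int64(73)), (np.int64(421), np.int64(-63), np.int64(119)), (np.int64(410), np.int64(-68), np.int64(-4)), (np.int64(393), np.int64(-67), np.int64(-1))]
jar [ 0.624 -0.238  0.03 ]
brush [ 0.631 -0.262  0.048]
brush2 [ 0.644 -0.224  0.191]
mug [0.682 0.066 0.008]
tin [ 0.363 -0.211  0.053]
```

```bash
cat >> h.py <<'E'
def goto(x,y,z,psi=None,s=None):  # tip target: tool-axis mm shift + turn; tip = TCP-0.178
    s=s or telemetry.observe();p=s["tool_pos"];w=s["tool_rot"][2];d=np.array([x,y])-p[:2]
    t=0 if psi is None else (w-psi+np.pi)%(2*np.pi)-np.pi
    print("dx %.1f dy %.1f dz %.1f turn %.3f"%(1e3*(d@[np.cos(w),np.sin(w)]),1e3*(d@[np.sin(w),-np.cos(w)]),1e3*(p[2]-.178-z),t),"tip",(p-[0,0,.178]).round(4),"yaw",round(w,4))
E
python3 -c "
from h import *
goto(.4735,-.230,.215,1.498)"
```

```text
dx 405.3 dy -189.0 dz 11.1 turn -1.258 tip [ 0.1247 -0.5099  0.2261] yaw 0.2397
```

```bash
python3 -m crank '[[-1,405,-189,5,-1.258],[-1,405,-189,5,-1.258],[-1,405,-189,5,-1.258],[-1,405,-189,5,-1.258],[-1,405,-189,5,-1.258],[-1,405,-189,5,-1.258],[-1,405,-189,5,-1.258],[-1,405,-189,5,-1.258],[-1,405,-189,5,-1.258],[-1,405,-189,5,-1.258],[-1,405,-189,5,-1.258],[-1,405,-189,5,-1.258]]' 20; python3 - <<'E'
from h import *
goto(.4735,-.230,.050,1.498)
p,d=vision.read_camera("scene");cv2.imwrite("pics/s1.png",p[:,:,::-1])
E
```

```text
time: 1.1
tool_pos: [0.4764, -0.2266, 0.3991]
tool_rot: [3.141, -0.002, 1.504]
contact_force: [-1.7, -0.4, -0.2]
opening: 0.0162
grip_force: 0.0
dx -3.6 dy -2.7 dz 171.1 turn 0.006 tip [ 0.4764 -0.2266  0.2211] yaw 1.5036
```

View pics/s1.png

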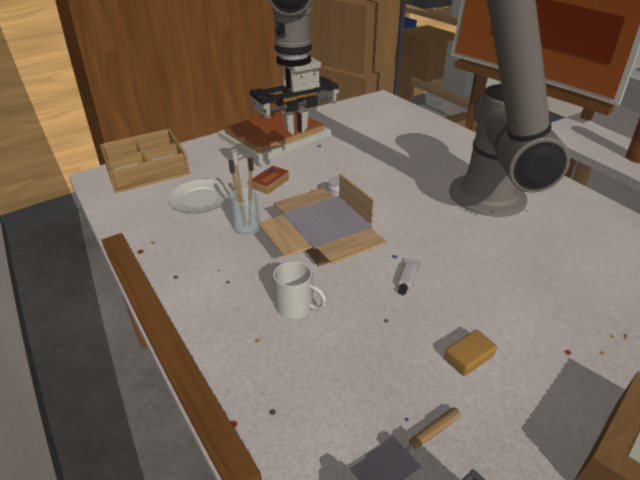

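The gripper is above the right side, with its tips near (295,130) in the scene view, and the path down is clear. I'll descend beside the right wall's free edge, then press inward.

```bash
python3 -m crank '[[-1,-4,-3,40,0],[-1,-4,-3,80,0],[-1,-4,-3,120,0],[-1,-4,-3,150,0],[-1,-4,-3,168,0],[-1,-4,-3,170,0],[-1,-4,-3,170,0],[-1,-4,-3,170,0]]'; python3 -c "
from h import *
goto(.4735,-.213,.050,1.498)"
```

```text
time: 1.82
tool_pos: [0.47, -0.2348, 0.2308]
tool_rot: [3.14, 0.001, 1.497]
contact_force: [0.6, 0.2, 0.5]
opening: 0.0008
grip_force: 0.0
dx 22.0 dy 1.9 dz 2.8 turn -0.001 tip [ 0.47   -0.2348  0.0528] yaw 1.4969
```

```bash
python3 -m crank '[[-1,10,0,0,0],[-1,17,0,0,0],[-1,20,0,0,0],[-1,22,0,0,0],[-1,22,0,0,0],[-1,22,0,0,0]]'; python3 -c "
from h import *
goto(.4735,-.213,.050,1.498);print(telemetry.observe()['contact_force'])"
```

```text
time: 2.32
tool_pos: [0.4717, -0.2118, 0.23]
tool_rot: [3.141, 0.0, 1.498]
contact_force: [-0.7, -0.3, -0.3]
opening: 0.0003
grip_force: 0.0
dx -1.1 dy 1.9 dz 2.0 turn 0.000 tip [ 0.4717 -0.2118  0.052 ] yaw 1.4982
[-0.73378651 -0.31118085 -0.32047461]
```

```bash
python3 -m crank '[[-1,1,0,0,0],[-1,2,0,0,0],[-1,3,0,0,0],[-1,3,0,0,0]]';python3 -m crank '[[-1,1,0,0,0],[-1,2,0,0,0],[-1,2,0,0,0]]'; python3 -m crank '[[-1,1,0,0,0],[-1,2,0,0,0],[-1,2,0,0,0]]'
```

```text
time: 2.65
tool_pos: [0.4718, -0.2092, 0.2297]
tool_rot: [3.141, 0.0, 1.498]
contact_force: [-0.4, -3.4, 0.7]
opening: 0.001
grip_force: 1.6
time: 2.9
tool_pos: [0.4719, -0.207, 0.2297]
tool_rot: [-3.142, 0.0, 1.498]
contact_force: [-1.4, -3.7, 0.2]
opening: 0.0005
grip_force: 1.5
time: 3.15
tool_pos: [0.4721, -0.2048, 0.2297]
tool_rot: [-3.141, -0.0, 1.498]
contact_force: [-0.6, -2.8, -0.4]
opening: 0.0003
grip_force: 1.3
```

```bash
python3 -m crank '[[-1,0,0,-3,0],[-1,0.5,0,-6,0],[-1,1,0,-9,0],[-1,1.5,0,-13,0],[-1,2.5,0,-17,0],[-1,4,0,-21,0],[-1,5,0,-25,0],[-1,5,0,-25,0]]'; python3 - <<'E'
from h import *
p,d=vision.read_camera("scene");cv2.imwrite("pics/s2.png",cv2.resize(p[100:300,200:440,::-1],None,fx=3,fy=3))
E
```

```text
time: 3.82
tool_pos: [0.4726, -0.1999, 0.2557]
tool_rot: [3.14, 0.0, 1.498]
contact_force: [-0.9, -2.3, 0.1]
opening: 0.0005
grip_force: 1.2
```

View pics/s2.png

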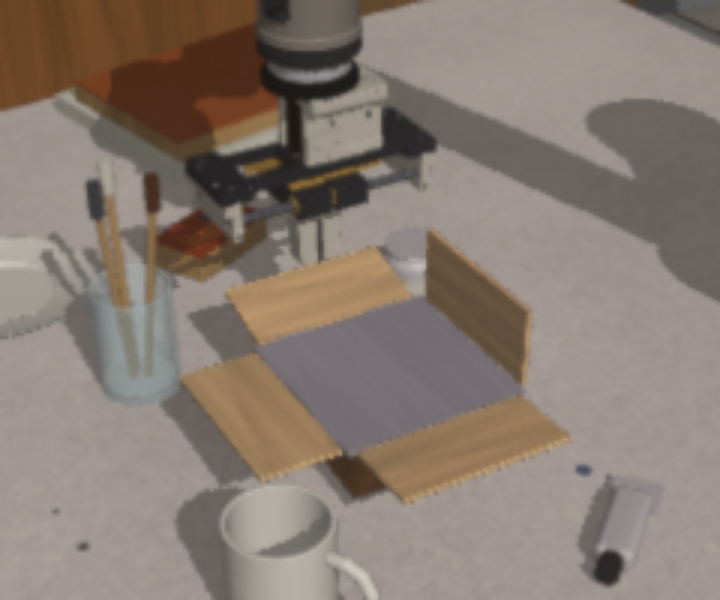

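The right wall has risen to about 25° (free edge at (300,270) in the crop) with only a few mm of tray slip. I'll continue along the arc.

```bash
python3 -m crank '[[-1,4,0,-7,0],[-1,8,0,-14,0],[-1,13,0,-21,0],[-1,18,0,-26,0],[-1,23,0,-30,0],[-1,28,0,-33,0],[-1,33,0,-36,0],[-1,38,0,-39,0],[-1,43,0,-41,0],[-1,47,0,-42,0],[-1,50,0,-42,0],[-1,50,0,-42,0]]'; python3 -m crank '[[-1,2,0,0,0],[-1,4,0,0,0],[-1,4,0,0,0]]'; python3 -m crank '[[-1,2,0,0,0],[-1,4,0,0,0],[-1,4,0,0,0]]'
```

```text
time: 4.87
tool_pos: [0.476, -0.1493, 0.2964]
tool_rot: [-3.141, -0.001, 1.498]
contact_force: [-0.3, 0.7, -0.4]
opening: 0.0003
grip_force: 0.0
time: 5.12
tool_pos: [0.4763, -0.1459, 0.2965]
tool_rot: [-3.141, -0.0, 1.498]
contact_force: [0.4, -1.1, 0.4]
opening: 0.0003
grip_force: 0.1
time: 5.37
tool_pos: [0.4767, -0.142, 0.2967]
tool_rot: [-3.142, -0.0, 1.498]
contact_force: [-0.6, -0.2, 0.6]
opening: 0.0005
grip_force: 0.2
```

```bash
python3 - <<'E'
from h import *
p,d=vision.read_camera("scene");cv2.imwrite("pics/s3.png",cv2.resize(p[100:300,200:440,::-1],None,fx=3,fy=3))
E
```

```text
(no output)
```

View pics/s3.png

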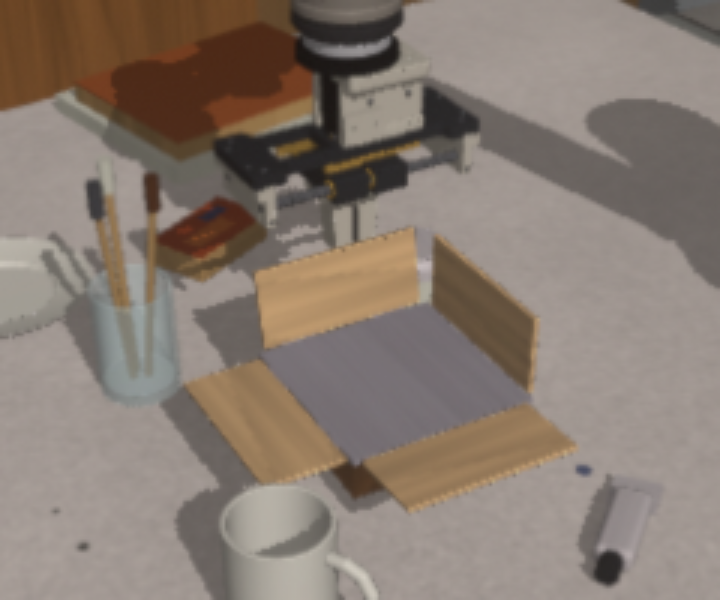

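The right wall stands nearly upright. I'll keep pushing until it meets the stop.

```bash
for i in 1 2; do python3 -m crank '[[-1,2,0,0,0],[-1,4,0,0,0],[-1,4,0,0,0]]' | grep -E "tool_pos|contact"; done; python3 - <<'E'
from h import *
p,d=vision.read_camera("top");cv2.imwrite("pics/t4.png",cv2.resize(p[170:320,260:460,::-1],None,fx=4,fy=4))
hsv=cv2.cvtColor(p,cv2.COLOR_RGB2HSV);wd=cv2.inRange(hsv,(8,50,80),(25,180,255));wd[:190]=0;wd[295:]=0;wd[:,:270]=0;wd[:,420:]=0
for c in cv2.findContours(wd,cv2.RETR_EXTERNAL,cv2.CHAIN_APPROX_NONE)[0]:
    if cv2.contourArea(c)>40: P=onz("top",c[:,0],.074)[:,:2]*1000;print("wood",np.round(np.hstack([*cv2.minAreaRect(P.astype(np.float32))]),1))
E
```

```text
tool_pos: [0.477, -0.1379, 0.2967]
contact_force: [1.1, 0.2, -0.6]
tool_pos: [0.4772, -0.1339, 0.2967]
contact_force: [-0.8, 0.3, 0.6]
wood [513.8  66.6  62.4 136.3  85.1]
wood [612.3 -49.5 136.6  63.7  85.3]
```

View pics/t4.png

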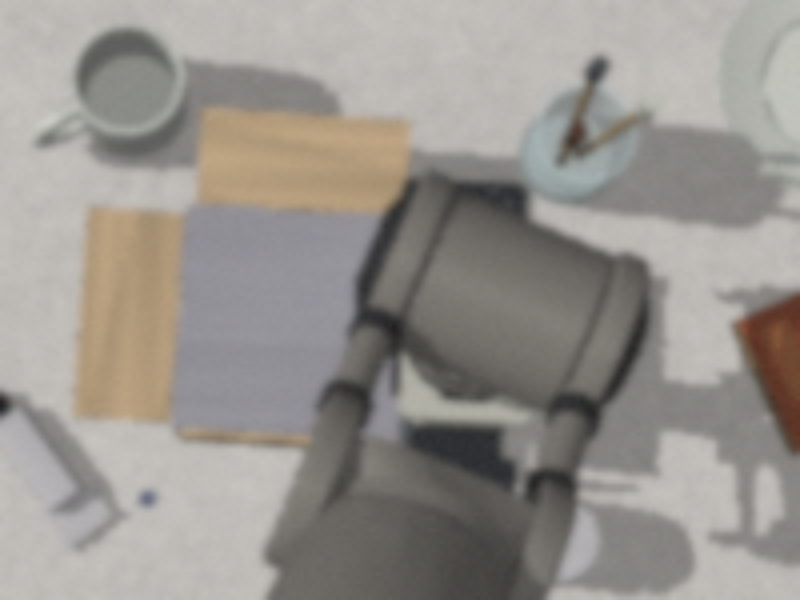

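The top view shows the tray slid about 22 mm toward +y, with the left wall now at (130,310) in the crop and the tray front edge at y≈440. Folding the left wall will push it back. Next I'll retract and move to the left side.

```bash
python3 -m crank '[[-1,-15,0,0,0],[-1,-30,0,-20,0],[-1,-30,0,-60,0],[-1,-30,0,-95,0],[-1,-30,0,-95,0]]' | grep -E "time|tool_pos|contact";  python3 -c "
from h import *
goto(.518,.134,.21,1.488)"
```

```text
time: 6.38
tool_pos: [0.4761, -0.1649, 0.3982]
contact_force: [0.9, 0.3, -0.2]
dx 301.1 dy 19.9 dz 10.2 turn 0.009 tip [ 0.4761 -0.1649  0.2202] yaw 1.4973
```

```bash
python3 -m crank '[[-1,41,3,0,0],[-1,82,6,0,0],[-1,123,9,0,0],[-1,164,12,0,0],[-1,205,15,0,0],[-1,246,18,0,0.009],[-1,287,20,0,0.009],[-1,301,20,10,0.009],[-1,301,20,40,0.009],[-1,301,20,80,0.009],[-1,301,20,81,0.009],[-1,301,20,81,0.009]]' | grep -E "time|tool_pos|contact";  python3 - <<'E'
from h import *
goto(.518,.131,.05,1.488)
p,d=vision.read_camera("top");cv2.imwrite("pics/t5.png",cv2.resize(p[150:340,250:490,::-1],None,fx=3,fy=3))
hsv=cv2.cvtColor(p,cv2.COLOR_RGB2HSV);wd=cv2.inRange(hsv,(8,50,80),(25,180,255));wd[:190]=0;wd[295:]=0;wd[:,:270]=0;wd[:,420:]=0
for c in cv2.findContours(wd,cv2.RETR_EXTERNAL,cv2.CHAIN_APPROX_NONE)[0]:
    if cv2.contourArea(c)>40: P=onz("top",c[:,0],.074)[:,:2]*1000;print("wood",np.round(np.hstack([*cv2.minAreaRect(P.astype(np.float32))]),1))
E
```

```text
time: 7.38
tool_pos: [0.5164, 0.1346, 0.3093]
contact_force: [0.7, 1.0, 0.6]
dx -3.5 dy 1.9 dz 81.3 turn 0.001 tip [0.5164 0.1346 0.1313] yaw 1.4889
wood [430.2 -36.4 135.1   7.   84.6]
wood [ 503.7 -123.    11.6  139.5   84.2]
wood [514.1  68.   63.4 135.9  85.1]
wood [611.7 -49.9 137.4  64.8  85.3]
```

View pics/t5.png

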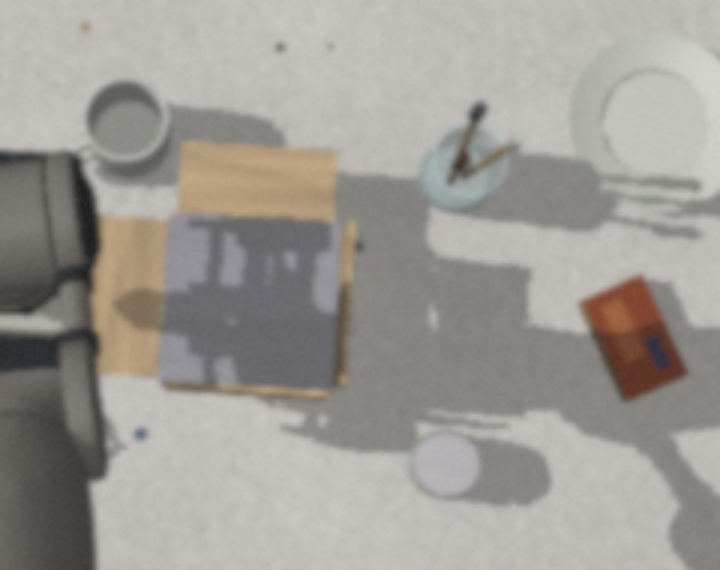

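The right wall is upright (thin strip at (347,300)) and the other objects are undisturbed. Next is the left wall: descend, press in (tool −x), lift and arc.

```bash
python3 -m crank '[[-1,-3,2,40,0],[-1,-3,2,75,0],[-1,-3,2,79,0],[-1,-3,2,79,0],[-1,-12,2,79,0],[-1,-17,2,79,0],[-1,-20,2,79,0],[-1,-22,2,79,0],[-1,-22,2,79,0]]' | grep -E "time|tool_pos|contact|grip";for i in 1 2 ; do python3 -m crank '[[-1,-1,0,0,0],[-1,-2,0,0,0],[-1,-2,0,0,0]]' | grep -E "time|tool_pos|contact|grip"; done
```

```text
time: 8.18
tool_pos: [0.5174, 0.1119, 0.2328]
contact_force: [-0.4, -0.3, -0.7]
grip_force: 0.0
time: 8.43
tool_pos: [0.517, 0.1105, 0.2317]
contact_force: [-0.4, 0.4, -0.5]
grip_force: 0.0
time: 8.68
tool_pos: [0.5168, 0.1086, 0.2316]
contact_force: [0.6, 0.7, 0.3]
grip_force: 0.5
```

```bash
python3 -m crank '[[-1,-2,0,0,0],[-1,-4,0,0,0],[-1,-4,0,0,0]]' | grep -E "time|tool_pos|contact|grip"; python3 -m crank '[[-1,0,0,-3,0],[-1,-0.5,0,-6,0],[-1,-1,0,-9,0],[-1,-1.5,0,-13,0],[-1,-2.5,0,-17,0],[-1,-4,0,-21,0],[-1,-5,0,-25,0],[-1,-5,0,-25,0]]' | grep -E "time|tool_pos|contact|grip"; python3 -m crank '[[-1,-4,0,-7,0],[-1,-8,0,-14,0],[-1,-13,0,-21,0],[-1,-18,0,-26,0],[-1,-23,0,-30,0],[-1,-28,0,-33,0],[-1,-33,0,-36,0],[-1,-38,0,-39,0],[-1,-43,0,-41,0],[-1,-47,0,-42,0],[-1,-50,0,-42,0],[-1,-50,0,-42,0]]'| grep -E "time|tool_pos|contact|grip"; python3 - <<'E'
from h import *
for n in("scene",):
    p,d=vision.read_camera(n);cv2.imwrite("pics/s6.png",cv2.resize(p[100:300,200:440,::-1],None,fx=3,fy=3))
E
```

```text
time: 8.93
tool_pos: [0.5165, 0.1044, 0.2316]
contact_force: [-0.4, 2.2, -1.2]
grip_force: 1.2
time: 9.6
tool_pos: [0.5163, 0.0992, 0.2577]
contact_force: [0.7, 0.5, 0.5]
grip_force: 0.5
time: 10.6
tool_pos: [0.512, 0.0491, 0.2986]
contact_force: [-0.2, -0.6, 0.1]
grip_force: 0.0
```

View pics/s6.png

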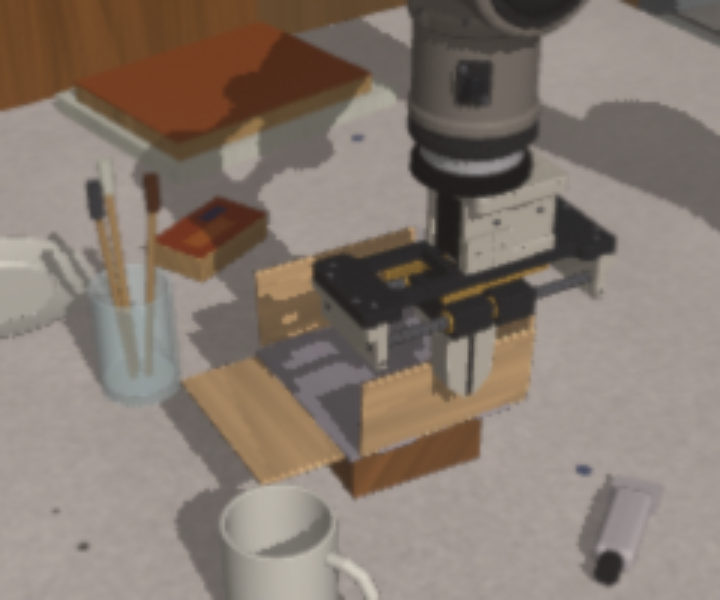

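The left wall is nearly up, with the finger on its outer face at (465,385). I'll push another 21 mm, which both seats it on the stop and slides the tray back toward centre.

```bash
python3 -m crank '[[-1,-3,0,0,0],[-1,-5,0,0,0],[-1,-7,0,0,0],[-1,-9,0,0,0],[-1,-11,0,0,0],[-1,-13,0,0,0],[-1,-15,0,0,0],[-1,-17,0,0,0],[-1,-19,0,0,0],[-1,-20,0,0,0],[-1,-20,0,0,0]]' | grep -E "time|tool_pos|contact|grip"; python3 -m crank '[[-1,15,0,0,0],[-1,30,0,-20,0],[-1,40,0,-60,0],[-1,40,0,-95,0],[-1,40,0,-95,0]]' | grep -E "time|tool_pos|contact";python3 - <<'E'
from h import *
p,d=vision.read_camera("top")
hsv=cv2.cvtColor(p,cv2.COLOR_RGB2HSV);wd=cv2.inRange(hsv,(8,50,80),(25,180,255));wd[:190]=0;wd[295:]=0;wd[:,:270]=0;wd[:,420:]=0
for c in cv2.findContours(wd,cv2.RETR_EXTERNAL,cv2.CHAIN_APPROX_NONE)[0]:
    if cv2.contourArea(c)>40: P=onz("top",c[:,0],.074)[:,:2]*1000;print("wood",np.round(np.hstack([*cv2.minAreaRect(P.astype(np.float32))]),1))
goto(.66,-.055,.21,-.08)
E
```

```text
time: 11.57
tool_pos: [0.5103, 0.0294, 0.2986]
contact_force: [-0.5, 0.9, -1.5]
grip_force: 0.7
time: 11.98
tool_pos: [0.5148, 0.0699, 0.4006]
contact_force: [1.0, -0.5, 0.3]
wood [427.8 -56.9 135.1   6.3  84.5]
wood [ 500.7 -142.4   10.6  139.6   85.3]
wood [610.2 -68.5 139.3  63.4  84.4]
dx -112.3 dy 155.4 dz 9.5 turn 1.569 tip [0.5143 0.0696 0.2195] yaw 1.4894
```

```bash
python3 -c "
from h import *
goto(.678,-.072,.05,-.085)"; python3 -m crank '[[-1,-35,40,0,0.12],[-1,-70,80,0,0.24],[-1,-105,120,0,0.36],[-1,-128,170,0,0.48],[-1,-128,174,0,0.6],[-1,-128,174,0,0.72],[-1,-128,174,0,0.84],[-1,-128,174,0,0.96],[-1,-128,174,0,1.08],[-1,-128,174,0,1.2],[-1,-128,174,0,1.32],[-1,-128,174,0,1.44]]'| grep -E "time|tool_pos|contact|rot";  python3 -c "
from h import *
goto(.678,-.072,.052,-.085)"
```

```text
dx -127.8 dy 174.7 dz 169.5 turn 1.574 tip [0.5143 0.0696 0.2195] yaw 1.4894
time: 13.03
tool_pos: [0.6764, -0.0729, 0.392]
tool_rot: [3.141, 0.003, 0.042]
contact_force: [-1.2, -0.6, 0.1]
dx 1.6 dy -0.8 dz 162.0 turn 0.127 tip [ 0.6764 -0.0729  0.214 ] yaw 0.0422
```

```bash
python3 -m crank '[[-1,2,-1,0,0.12],[-1,2,-1,20,0.127],[-1,2,-1,60,0.127],[-1,2,-1,100,0.127],[-1,2,-1,140,0.127],[-1,2,-1,160,0.127],[-1,2,-1,161,0.127],[-1,2,-1,161,0.127]]'| grep -E "time|tool_pos|contact|rot";  python3 -m crank '[[-1,-10,0,0,0],[-1,-16,0,0,0],[-1,-20,0,0,0],[-1,-22,0,0,0],[-1,-22,0,0,0]]'| grep -E "time|tool_pos|contact|rot|grip"; for i in 1 2 ; do python3 -m crank '[[-1,-1,0,0,0],[-1,-2,0,0,0],[-1,-2,0,0,0]]' | grep -E "time|tool_pos|contact|grip"; done
```

```text
time: 13.7
tool_pos: [0.6781, -0.0715, 0.2307]
tool_rot: [3.142, 0.004, -0.079]
contact_force: [-0.2, 0.1, 0.4]
time: 14.12
tool_pos: [0.6565, -0.0694, 0.234]
tool_rot: [3.141, -0.002, -0.078]
contact_force: [-0.2, -0.4, 0.0]
grip_force: 0.0
time: 14.37
tool_pos: [0.6546, -0.0692, 0.2328]
contact_force: [0.1, -0.7, -0.4]
grip_force: 0.0
time: 14.62
tool_pos: [0.6529, -0.0691, 0.2328]
contact_force: [3.0, 0.3, -1.4]
grip_force: 1.3
```

```bash
python3 -m crank '[[-1,-1,0,0,0],[-1,-1.5,0,-3,0],[-1,-2,0,-6,0],[-1,-2.5,0,-9,0],[-1,-3,0,-13,0],[-1,-4,0,-17,0],[-1,-5,0,-21,0],[-1,-6,0,-25,0],[-1,-6,0,-25,0]]' | grep -E "time|tool_pos|contact|grip"; python3 -m crank '[[-1,-4,0,-7,0],[-1,-8,0,-14,0],[-1,-13,0,-21,0],[-1,-18,0,-26,0],[-1,-23,0,-30,0],[-1,-28,0,-33,0],[-1,-33,0,-36,0],[-1,-38,0,-39,0],[-1,-43,0,-41,0],[-1,-47,0,-42,0],[-1,-50,0,-42,0],[-1,-50,0,-42,0]]'| grep -E "time|tool_pos|contact|grip"; python3 - <<'E'
from h import *
for n in("scene",):
    p,d=vision.read_camera(n);cv2.imwrite("pics/s7.png",cv2.resize(p[100:300,200:440,::-1],None,fx=3,fy=3))
E
```

```text
time: 15.37
tool_pos: [0.6464, -0.0686, 0.2588]
contact_force: [2.3, 0.7, 1.6]
grip_force: 1.3
time: 16.37
tool_pos: [0.5961, -0.0646, 0.2996]
contact_force: [-0.3, -0.2, 0.2]
grip_force: 0.0
```

View pics/s7.png

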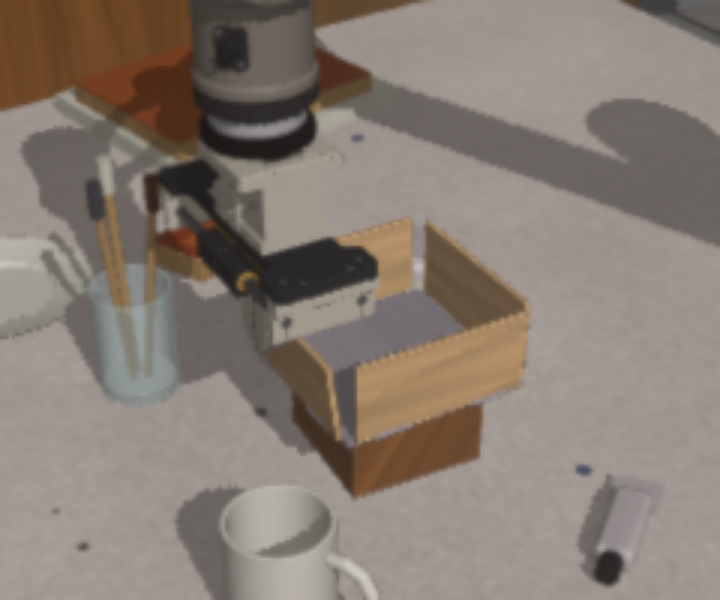

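The back wall stands at about 70°. I'll push about 13 mm more, then retract and check.

```bash
python3 -m crank '[[-1,-2,0,0,0],[-1,-4,0,0,0],[-1,-6,0,0,0],[-1,-7,0,0,0],[-1,-8,0,0,0],[-1,-8,0,0,0]]' | grep -E "time|tool_pos|contact|grip"; for i in 1 2 ; do python3 -m crank '[[-1,-1.5,0,0,0],[-1,-3,0,0,0],[-1,-3,0,0,0]]' | grep -E "time|tool_pos|contact|grip"; done;  python3 -m crank '[[-1,15,0,0,0],[-1,30,0,-20,0],[-1,40,0,-60,0],[-1,40,0,-95,0],[-1,40,0,-95,0]]' | grep -E "time|tool_pos|contact";python3 - <<'E'
from h import *
p,d=vision.read_camera("top");np.savez("/tmp/t8.npz",p=p,d=d);cv2.imwrite("pics/t8.png",cv2.resize(p[150:340,250:490,::-1],None,fx=3,fy=3))
hsv=cv2.cvtColor(p,cv2.COLOR_RGB2HSV);wd=cv2.inRange(hsv,(8,50,80),(25,180,255));wd[:190]=0;wd[295:]=0;wd[:,:270]=0;wd[:,420:]=0
for c in cv2.findContours(wd,cv2.RETR_EXTERNAL,cv2.CHAIN_APPROX_NONE)[0]:
    if cv2.contourArea(c)>30: P=onz("top",c[:,0],.074)[:,:2]*1000;print("wood",np.round(np.hstack([*cv2.minAreaRect(P.astype(np.float32))]),1))
E
```

```text
time: 16.92
tool_pos: [0.5886, -0.0641, 0.2997]
contact_force: [-0.4, -0.5, -0.2]
grip_force: 0.0
time: 17.17
tool_pos: [0.5858, -0.0638, 0.2997]
contact_force: [3.3, 0.2, -2.1]
grip_force: 1.4
time: 17.42
tool_pos: [0.5826, -0.0636, 0.2997]
contact_force: [2.4, -1.0, -1.9]
grip_force: 1.3
time: 17.83
tool_pos: [0.6235, -0.0668, 0.4023]
contact_force: [-0.3, -0.5, 1.7]
wood [ 490.2 -142.5   13.3  144.2   86.2]
wood [576.8 -84.6  67.9  10.4  78. ]
```

View pics/t8.png

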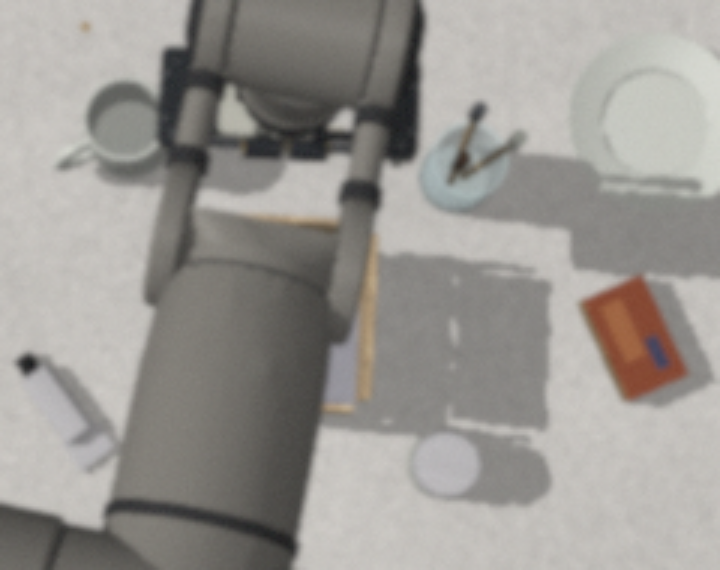

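The ten pictures are used up. This last one shows the back wall strip at (300,220) and the right wall strip at (372,315), so the rest is numeric. I'll move over the canvas and measure both it and the tray from there.

```bash
python3 -c "
from h import *
goto(.470,-.386,.22,.39)"; python3 -m crank '[[-1,-20,40,-8,0],[-1,-40,80,-8,-0.1],[-1,-60,120,-8,-0.2],[-1,-80,160,-8,-0.3],[-1,-100,200,-8,-0.4],[-1,-120,240,-8,-0.47],[-1,-127,280,-8,-0.47],[1,-127,306,-8,-0.47],[1,-127,306,-8,-0.47],[1,-127,306,-8,-0.47]]'| grep -E "time|tool_pos|contact|rot|open"; cat > m.py <<'E'
from h import *
p,d=vision.read_camera("top")
hsv=cv2.cvtColor(p,cv2.COLOR_RGB2HSV);wd=cv2.inRange(hsv,(8,50,80),(25,180,255));wd[:190]=0;wd[300:]=0;wd[:,:270]=0;wd[:,400:]=0
for c in cv2.findContours(wd,cv2.RETR_EXTERNAL,cv2.CHAIN_APPROX_NONE)[0]:
    if cv2.contourArea(c)>15: P=onz("top",c[:,0],.074)[:,:2]*1000;print("wood",np.round(np.hstack([*cv2.minAreaRect(P.astype(np.float32))]),1),P.min(0).round(),P.max(0).round())
inn=cv2.inRange(hsv,(95,4,40),(150,80,200));inn[:195]=0;inn[295:]=0;inn[:,280:]=inn[:,280:];inn[:,:290]=0;inn[:,395:]=0
print("floor",rect("top",cv2.morphologyEx(inn,cv2.MORPH_OPEN,np.ones((3,3))),.074))
goto(.47,-.386,.006,.39)
E
python3 m.py
```

```text
dx -127.5 dy 330.2 dz 0.8 turn -0.468 tip [ 0.6229 -0.0667  0.2208] yaw -0.078
time: 18.72
tool_pos: [0.4707, -0.3637, 0.4009]
tool_rot: [-3.138, 0.002, 0.388]
contact_force: [-0.3, 1.2, -0.3]
opening: 0.0158
wood [416.5 -56.7 140.    6.5  84.8] [ 408. -126.] [424.  13.]
wood [ 490.2 -142.7   12.4  139.3   85.4] [ 421. -152.] [ 559. -132.]
wood [502.9  17.5   4.5 136.4  85.7] [435.  13.] [571.  23.]
wood [574.6 -68.6 136.6  11.3  85.5] [ 565. -137.] [584.  -1.]
floor (((493.97589111328125, -59.95674133300781), (143.95681762695312, 141.72816467285156), 85.2094497680664), 2866.0)
dx -10.4 dy 21.5 dz 217.1 turn -0.000 tip [ 0.4714 -0.3622  0.2231] yaw 0.3898
```

```bash
python3 -c "
from h import *
o,_=ray('top',[[320,240]]);print('cam',o)
c=np.array([.495,-.060]);ex=np.array([np.cos(-.083),np.sin(-.083)]);ey=np.array([-ex[1],ex[0]])
for nm,e in(('back',ex),('left',ey),('right',-ey),('front',-ex)):
  for a in (90,82):
    t=np.radians(a);b=[]
    for r,z in((0,0),(65,0),(65,-5),(0,-5)):
      P=np.r_[c+e*(75+r*np.cos(t)-z*np.sin(t))/1e3,.074+(r*np.sin(t)+z*np.cos(t))/1e3]
      q=o+(P-o)*((.074-o[2])/(P[2]-o[2]));b.append((q[:2]-c)@e*1e3)
    print(nm,a,round(min(b),1),round(max(b),1))
for nm,e,m,w in(('back',ex,(574.6,-68.6),11.3),('left',ey,(502.9,17.5),4.5),('right',-ey,(490.2,-142.7),12.4),('front',-ex,(416.5,-56.7),6.5)):
  k=(np.array(m)/1e3-c)@e*1e3;print(nm,'seen',round(k-w/2,1),round(k+w/2,1))
"; python3 -m crank '[[1,-10,21,30,0],[1,-10,21,70,0],[1,-10,21,110,0],[1,-10,21,140,0],[1,-10,21,140,0],[1,-10,21,140,0],[1,-10,21,140,0]]'| grep -E "time|tool_pos|contact|rot|open"; python3 -c "
from h import *
goto(.47,-.386,.006,.39)"
```

```text
cam [ 0.36072348 -0.00335261  1.51228743]
back 90 75.0 90.3
back 82 75.0 99.5
left 90 75.0 81.6
left 82 75.0 91.0
right 90 75.0 85.9
right 82 75.0 95.2
front 90 72.0 80.0
front 82 75.0 86.7
back seen 74.4 85.7
left seen 75.6 80.1
right seen 76.6 89.0
front seen 75.3 81.8
time: 19.35
tool_pos: [0.4719, -0.3846, 0.2647]
tool_rot: [3.139, -0.001, 0.393]
contact_force: [0.3, 1.0, 1.5]
opening: 0.0667
dx -2.3 dy 0.6 dz 80.7 turn 0.003 tip [ 0.4719 -0.3846  0.0867] yaw 0.3932
```

All three walls read upright to within about 2°. I'll wait for the fingers to open, then descend and grip the canvas.

```bash
python3 -m crank '[[1,-2,1,0,0],[1,-2,1,0,0],[1,-2,1,0,0],[1,-2,1,0,0],[1,-2,1,20,0],[1,-2,1,40,0],[1,-2,1,60,0],[1,-2,1,72,0],[1,-2,1,78,0],[1,-2,1,79,0],[1,-2,1,79,0]]'| grep -E "time|tool_pos|contact|rot|open"; python3 -m crank '[[-1,0,0,0,0],[-1,0,0,0,0],[-1,0,0,0,0],[-1,0,0,0,0],[-1,0,0,0,0],[-1,0,0,0,0],[-1,0,0,0,0],[-1,0,0,0,0],[-1,0,0,0,0]]' 15| grep -E "time|tool_pos|contact|rot|open|grip"
```

```text
time: 20.27
tool_pos: [0.4697, -0.387, 0.1841]
tool_rot: [3.141, -0.0, 0.392]
contact_force: [0.8, 0.0, -0.0]
opening: 0.0916
time: 21.02
tool_pos: [0.4696, -0.3869, 0.1841]
tool_rot: [3.141, -0.0, 0.392]
contact_force: [-0.1, -0.5, 3.6]
opening: 0.0599
grip_force: 15.0
```

```bash
python3 -m crank '[[-1,0,0,-10,0],[-1,0,0,-30,0],[-1,0,0,-60,0],[-1,0,0,-90,0],[-1,0,0,-120,0],[-1,0,0,-150,0],[-1,0,0,-170,0],[-1,0,0,-175,0],[-1,0,0,-175,0]]'| grep -E "time|tool_pos|contact|rot|open|grip"; python3 -c "
from h import *
goto(.495,-.060,.18,-.083)"
```

```text
time: 21.77
tool_pos: [0.4695, -0.3867, 0.3603]
tool_rot: [3.139, -0.001, 0.392]
contact_force: [0.2, -0.2, -1.0]
opening: 0.0599
grip_force: 15.0
dx 148.4 dy -292.2 dz 2.3 turn 0.475 tip [ 0.4695 -0.3867  0.1823] yaw 0.3919
```

```bash
python3 -m crank '[[-1,6,-12,0,0.04],[-1,20,-40,0,0.1],[-1,36,-70,0,0.16],[-1,52,-102,0,0.22],[-1,68,-134,0,0.28],[-1,84,-166,0,0.34],[-1,100,-198,0,0.4],[-1,116,-230,0,0.45],[-1,132,-260,0,0.475],[-1,143,-282,0,0.475],[-1,148,-292,0,0.475],[-1,148,-292,0,0.475]]'| grep -E "time|tool_pos|contact|rot|open|grip"; python3 -m crank '[[-1,0,0,0,0],[-1,0,0,0,0]]' >/dev/null; python3 -c "
from h import *
goto(.495,-.060,.0805,-.083)"
```

```text
time: 22.77
tool_pos: [0.4944, -0.0583, 0.3571]
tool_rot: [-3.141, 0.003, -0.08]
contact_force: [0.0, -0.1, -1.3]
opening: 0.0596
grip_force: 15.0
dx 0.2 dy -1.4 dz 99.5 turn -0.001 tip [ 0.4947 -0.0614  0.18  ] yaw -0.0838
```

```bash
python3 -m crank '[[-1,0,-1,20,0],[-1,0,-1,40,0],[-1,0,-1,60,0],[-1,0,-1,75,0],[-1,0,-1,85,0],[-1,0,-1,92,0],[-1,0,-1,96,0],[-1,0,-1,97,0],[-1,0,-1,97,0]]'| grep -E "time|tool_pos|contact|rot|open|grip"; for i in 1 2; do python3 -m crank '[[-1,0,0,0.5,0],[-1,0,0,1,0],[-1,0,0,1,0]]'| grep -E "time|tool_pos|contact"; done
```

```text
time: 23.68
tool_pos: [0.495, -0.0597, 0.262]
tool_rot: [3.141, -0.001, -0.084]
contact_force: [0.0, -0.5, -2.0]
opening: 0.0599
grip_force: 15.0
time: 23.93
tool_pos: [0.4949, -0.0593, 0.2612]
contact_force: [-0.2, -0.6, -1.0]
time: 24.18
tool_pos: [0.4948, -0.0593, 0.2597]
contact_force: [0.0, 0.7, -0.9]
```

```bash
for i in 1 2 3; do python3 -m crank '[[-1,0,0,0.5,0],[-1,0,0,1,0],[-1,0,0,1,0]]'| grep -E "time|tool_pos|contact"; done
```

```text
time: 24.43
tool_pos: [0.4948, -0.0594, 0.2586]
contact_force: [0.0, 0.1, -0.9]
time: 24.68
tool_pos: [0.4948, -0.0594, 0.2581]
contact_force: [-1.6, 0.7, 4.4]
time: 24.93
tool_pos: [0.4948, -0.0593, 0.2581]
contact_force: [-4.9, 1.0, 13.4]
```

It's seated, with contact at tip z≈0.080. I'll ease off, open partway and rise.

```bash
python3 -m crank '[[-1,0,0,-1,0],[-1,0,0,-1,0],[0.7,0,0,-1,0],[0.7,0,0,-1,0],[0.7,0,0,-1,0],[0.7,0,0,-1,0],[0.7,0,0,-1,0],[0.7,0,0,-1,0]]'| grep -E "time|tool_pos|contact|open|grip"; python3 -m crank '[[0.7,0,0,-10,0],[0.7,0,0,-30,0],[0.7,0,0,-60,0],[0.7,0,0,-95,0],[0.7,0,0,-130,0],[0.7,0,0,-150,0],[0.7,0,0,-150,0]]'| grep -E "time|tool_pos|contact|open|grip"; python3 -c "
from h import *
goto(.36,-.38,.22,-.083)"
```

```text
time: 25.6
tool_pos: [0.4948, -0.0594, 0.2576]
contact_force: [0.2, -0.6, -0.6]
opening: 0.0782
grip_force: 0.0
time: 26.18
tool_pos: [0.4954, -0.0595, 0.4134]
contact_force: [0.2, -1.0, 0.2]
opening: 0.0782
grip_force: 0.0
dx -108.3 dy 330.7 dz 15.4 turn -0.000 tip [ 0.4954 -0.0595  0.2354] yaw -0.0831
```

Moving clear and verifying numerically.

```bash
python3 -m crank '[[0.7,-12,40,0,0],[0.7,-25,80,0,0],[0.7,-38,120,0,0],[0.7,-52,160,0,0],[0.7,-65,200,0,0],[0.7,-80,240,0,0],[0.7,-93,280,0,0],[0.7,-108,320,0,0],[0.7,-108,330,0,0],[0.7,-108,330,0,0]]'| grep -E "time|tool_pos|contact"; python3 m.py; python3 - <<'E'
from h import *
p,d=vision.read_camera("top");hsv=cv2.cvtColor(p,cv2.COLOR_RGB2HSV)
m=cv2.inRange(hsv,(0,110,50),(12,255,255))|cv2.inRange(hsv,(165,110,50),(180,255,255));r=np.zeros_like(m);r[195:300,285:400]=255
m=cv2.morphologyEx(m&r,cv2.MORPH_CLOSE,np.ones((9,9)));print("canvas",rect("top",m,.102))
v,u=np.nonzero(cv2.erode(m,np.ones((5,5))));Q=withd("top",np.c_[u,v],d);A=np.c_[Q[:,:2]-Q[:,:2].mean(0),np.ones(len(Q))];print("height,slopes",np.linalg.lstsq(A,Q[:,2],rcond=None)[0].round(3))
E
```

```text
time: 27.02
tool_pos: [0.3583, -0.3821, 0.4072]
contact_force: [0.0, 1.3, 0.5]
wood [416.4 -56.7 140.    6.3  84.8] [ 408. -126.] [424.  13.]
wood [496.5 -58.6  53.1  97.4  85. ] [446. -89.] [546. -29.]
wood [ 489.  -142.5   12.4  141.7   85.5] [ 419. -152.] [ 559. -132.]
wood [502.9  17.5   4.5 136.4  85.7] [435.  13.] [571.  23.]
wood [574.8 -68.6 136.5  11.3  85.5] [ 565. -137.] [584.  -1.]
floor (((493.9014587402344, -60.25828552246094), (143.8854217529297, 142.1459503173828), 85.20989990234375), 2869.5)
dx 111.0 dy -3.8 dz 223.2 turn -0.476 tip [ 0.3591 -0.3802  0.2292] yaw -0.0862
canvas (((495.1705322265625, -58.5164794921875), (55.911590576171875, 97.78361511230469), 85.18170166015625), 772.5)
height,slopes [-0.451  0.642  0.104]
```

```bash
python3 - <<'E'
from h import *
p,d=vision.read_camera("top")
u,v=np.meshgrid(np.arange(335,352),np.arange(232,262));uv=np.c_[u.ravel(),v.ravel()]
Q=withd("top",uv,d);Q=Q[(Q[:,2]<.2)&(np.hypot(*(Q[:,:2]-[.495,-.0585]).T)<.026)]
A=np.c_[Q[:,:2]-Q[:,:2].mean(0),np.ones(len(Q))];print(len(Q),np.linalg.lstsq(A,Q[:,2],rcond=None)[0].round(3))
E
```

```text
252 [-0.011  0.009  0.101]
```

The canvas is flat and level, with its face at about 0.101 m, and the walls are upright. The tray is within 10 mm of its block.

```bash
python3 -c "
from cell import ticket
print(ticket.hand_in())"
```

```text
the job is handed in; nothing more can be done
None
```

I handed the job in at about 27 s: by my last camera measurements all three walls are upright to within about 2°, the tray is within 10 mm of its block, and the painting lies flat and face up at the tray's centre; no verdict came back.

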